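# Comb square bars into a tight parallel row with a rake

## Task

Take the rake from its rubber pad and comb the four scattered aluminium bars down the tray into one tight, parallel row against the black sliding stop. Keep pushing until you feel the stop run solid against its hidden buffer, and hold a gentle squeeze there for half a second, about 12 N and never as much as 18 N on the stop. Keep your fingers off the bars and the stop, leave the other tools where they lie, and finish with the rake standing upright on its pad again.

Things in the scene. Friction and masses are not known exactly. Their poses are not given: they have to be found in the camera images.
- tray: fixed steel tray 400 x 182 mm: a lane 170 mm wide between side walls 18 mm high; its floor is 4 mm above the table. Origin: on the centre line at table level; x runs along the lane from the open entry end (-175 mm, no wall) to the stop end (+225 mm), y across, z up. A green cover, top 34 mm above the table, roofs x = 138 to 225 mm and hides the rubber buffer
- stop: black plastic block loose across the lane: 70 mm along it, 164 mm across, 20 mm high, 0.08 to 0.17 kg. Origin: centre of its underside, axes as the tray's; the bars meet its face at own x = -35 mm. Starts at tray x = about 105 mm and slides easily (under 3 N) under the cover for 10 to 60 mm, different each time and unseen, until it runs solid on the buffer
- bar1: a plain aluminium bar, 12 mm square and 110 mm long, 0.04 to 0.06 kg, lying flat on the tray floor. Origin: centre of its underside; y along its length, z up. At the start it lies skewed 0.1 to 0.5 rad out of square with the lane
- bar2: a plain aluminium bar, 12 mm square and 110 mm long, 0.04 to 0.06 kg, lying flat on the tray floor. Origin: centre of its underside; y along its length, z up. At the start it lies skewed 0.1 to 0.5 rad out of square with the lane
- bar3: a plain aluminium bar, 12 mm square and 110 mm long, 0.04 to 0.06 kg, lying flat on the tray floor. Origin: centre of its underside; y along its length, z up. At the start it lies skewed 0.1 to 0.5 rad out of square with the lane
- bar4: a plain aluminium bar, 12 mm square and 110 mm long, 0.04 to 0.06 kg, lying flat on the tray floor. Origin: centre of its underside; y along its length, z up. At the start it lies skewed 0.1 to 0.5 rad out of square with the lane
- rake: comb-like hand rake standing on its teeth, 0.25 kg: steel head 140 mm long (own y), 24 mm deep (own x), eight flat teeth, head top 26 mm above the origin; on it a dark wooden grip block 20 mm thick (own x), 40 mm wide (own y), from 26 to 72 mm above the origin: grip it across the 20 mm. Origin: centre of the underside of the teeth, z up. Either long face may push
- pad: thin fixed black rubber pad, 100 x 170 x 3 mm, where the rake stands with its head along the pad's own y (the 170 mm side). Origin: centre of its underside at table level
- wrench: open-ended wrench lying on the table, a bystander; leave it alone. Origin on its underside
- driver: screwdriver lying on the table, a bystander; leave it alone. Origin on its underside
- oilcan: brass oil can, 60 mm wide and 190 mm high with its spout, a bystander; leave it alone. Origin on its underside
- collar: steel collar, 70 mm across, 30 mm high, a bystander; leave it alone. Origin on its underside
- hexkey: bent hex key lying on the table, 120 mm long, a bystander; leave it alone. Origin on its underside
- tumbler: glass tumbler, 70 mm wide, 90 mm high, a bystander; leave it alone. Origin on its underside
- hammer: hammer lying on the table, a bystander; leave it alone. Origin on its underside
There are look-alikes about, which are no part of the job. Leave any blue, green or purple look-alike of the bar2 alone.

How it is judged:
By the outcome, as a careful person would: the job done as asked, in the order asked, and still so for the second after the job is handed in, with the robot touching nothing.
It also fails if it takes over 58 s, if anything falls off the work surface, if the arm or the gripper's body presses on something with over 40 N, if the wrist force passes 120 N, or if a joint passes its speed limit or range.

## Robot

A 6-joint arm with a two-finger parallel gripper is mounted at the origin on the work surface. World frame = base frame: x ahead of the robot, y to its left, z up, the work surface at z = 0. Lengths are in m, angles in rad, forces in N, time in s.
With the tool pointing down it reaches from about 0.3 to 0.775 m from the base axis. Payload 14.6 kg.
Tool frame: the origin (TCP) lies at the very end of the fingers, on their centre line; the grasp point (between the pads) lies 19 mm behind it (grip_point_offset is the distance from the TCP to the grasp point, in m); z points along the fingers, y is the direction in which the jaws open and shut (so a half turn about z gives the same grasp; the last joint's range is limited). The gripper opens to 85 mm and grips with 20 to 120 N. Pads are 22 mm wide; open, the fingers measure 114 mm over their backs; the gripper's body (76 mm by 85 mm) begins 54 mm behind the grasp point. The pads swing forward as they close: fully open they stand 13 mm farther back than shut.
Start: joints at [1.183, 0.3, 1.521, -0, 1.321, -0.067], TCP at [0.173, 0.522, 0.231] pointing down, gripper open.
Joint ranges: [-3.03, 3.03], [-0.79, 2.21], [0.23, 2.52], [-1.04, 4.18], [0, 3.07], [-2.55, 2.55]. Speed limits (rad/s): [2.22, 2.22, 2.57, 3.14, 3.14, 3.14].

## Interface

Orientations are given as a rotation vector (axis times angle).
In Python, from station import get_obs, grab_frame, calibration, close_job, grip_point_offset gives the robot as it stands. The module is installed in compiled form; this text tells all that it offers.
- The arm moves only by the tool arm_command, never from a script. Its argument "targets" is a list of rows, each a list of 3 entries, a list of its own where there are three numbers: the shift along the tool's x, y, z in cm, then the turn, a rotation vector about the tool's x, y, z in rad, then the gripper command: -1 is shut, 1 is fully open, values between are in proportion. A call has 1 to 10 rows; each row shifts and turns the commanded pose from where the row before left it, along the tool's axes as they then stand; what a row does not reach is not made up. A row lasts 1/10 s, in which the tool goes at most 50 mm and 8.59 degrees, less where a joint would pass 70% of its speed; a pose out of reach is approached as far as the arm can. A call with a gripper value outside its range is refused whole. The fingers move at their own pace and stop on an object; "squeeze" is the grip in N (left out, the last holds). Time passes only in rows, so rows that do not move let the fingers close. It gives the time, the measured TCP pose, the force and the opening at its end, in the units of the state.
- get_obs(): the state, without advancing time (a new reading comes with each control period).
- grab_frame(name): name is "side" or "top"; returns the picture (400x640x3 uint8, blue, green, red); there is no depth.
- calibration(name): a dict with "camera_matrix" (3x3 intrinsics, pixels), "k1" (the pictures are not rectified: a ray, as slopes to the right and down, at radius r is drawn at 1 + k1 r^2 times it, then the intrinsics apply), "pose" (4x4, takes a point from camera to world coordinates). Camera axes: x right, y up, looking along -z (the intrinsics and any distortion apply to the point x, -y, -z); pixel columns grow to the right and rows downward; lengths in m; the calibration is good to about 2 mm. A picture is of the moment at which its call begins. calibration takes no time and is no camera call.
- close_job(): hands the job in, once; it reports no verdict.
The state is a dict: "time": time; "joints": joint angles; "joint_vel": joint speeds; "joint_torque": joint torques, N m; "tcp_pos": TCP position; "tcp_rot": TCP orientation; "force": force on the tool from outside, world axes, zero at the start; "moment": the same for the moment, N m; "width": finger opening in m.
Only numpy, scipy, OpenCV 4.12 (cv2) and the standard library are available. Lean on these libraries where they do the work, as an engineer would, in place of code of your own. Each camera call takes 0.05 s, during which the arm holds its last target.

## Working session

There is one attempt and no reset: what is moved stays moved. The work goes in short steps, Python scripts to look and compute and a tool call to move; the robot and the scene stay as the last step left them, time stands still between calls to the robot, and variables do not carry over. Pictures are saved under pics/ and viewed, and the job is handed in when it is done.

Besides the shell and the picture viewer there is one more tool, called by a JSON object that holds its "api" and its "payload". arm_command: Moves the arm, as the interface text tells. Its arguments: {"type":"object","properties":{"targets":{"type":"array"},"squeeze":{"type":"number"}},"required":["targets"]}

```bash
mkdir -p pics; python3 - <<'E'
from station import *
import cv2
for n in("top","side"):
    cv2.imwrite(f"pics/{n}0.png",grab_frame(n)); c=calibration(n); print(c)
print(get_obs(),grip_point_offset)
E
```

```text
{'camera_matrix': array([[516.42648839,   0.        , 320.61469206],
       [  0.        , 516.42648839, 205.74732442],
       [  0.        ,   0.        ,   1.        ]]), 'k1': 0.039706539364792307, 'pose': array([[-2.44438346e-02,  9.90751616e-01, -1.33468104e-01,
         3.21543019e-01],
       [-9.99701153e-01, -2.41822165e-02,  3.58107719e-03,
        -4.63761904e-02],
       [ 3.20403430e-04,  1.33515752e-01,  9.91046639e-01,
         1.55843134e+00],
       [ 0.00000000e+00,  0.00000000e+00,  0.00000000e+00,
         1.00000000e+00]])}
{'camera_matrix': array([[361.11230885,   0.        , 322.28635418],
       [  0.        , 361.11230885, 199.45468208],
       [  0.        ,   0.        ,   1.        ]]), 'k1': -0.0238417870780579, 'pose': array([[ 0.97429371,  0.16559424, -0.15274267,  0.36748612],
       [-0.22527717,  0.72037124, -0.65598436, -0.65283288],
       [ 0.00140419,  0.67353087,  0.73915777,  0.72810637],
       [ 0.        ,  0.        ,  0.        ,  1.        ]])}
{'time': 0.1, 'joints': array([ 1.18337103e+00,  3.00394951e-01,  1.52152930e+00,  7.05728944e-06,
        1.32067383e+00, -6.65847049e-02]), 'joint_vel': array([ 0.00044953,  0.00124674, -0.00159019, -0.00049713, -0.00156318,
        0.00068133]), 'joint_torque': array([ 2.19837042e-03, -5.44378710e+01, -3.62371731e+01, -3.86237150e-05,
        3.03271183e-03, -7.91423690e-05]), 'tcp_pos': array([0.17336521, 0.52174398, 0.23078498]), 'tcp_rot': array([-5.01781847e-01, -3.10102458e+00,  1.53626869e-03]), 'force': array([ 0.27728458, -0.34889795,  0.19722674]), 'moment': array([-0.02338291, -0.00097482, -0.01539358]), 'width': 0.08560469114586257} 0.0187
```

View pics/top0.png

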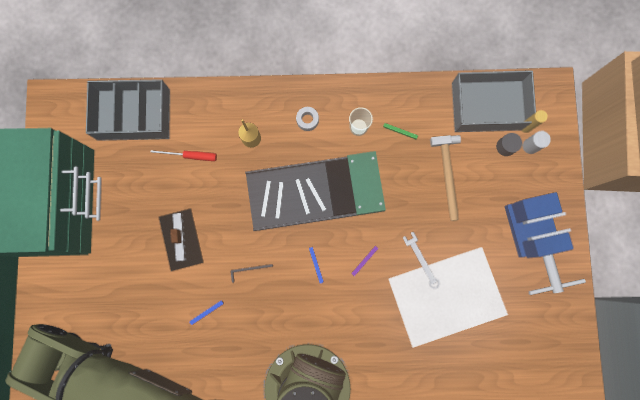

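View pics/side0.png

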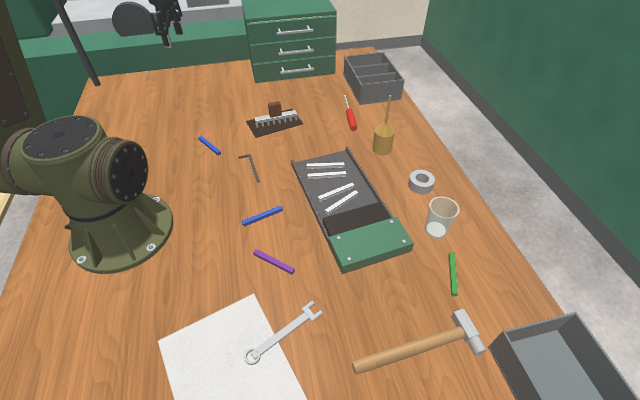

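The tray is at about (315,190) in the top view, with four grey bars at (266,198), (280,200), (302,196) and (316,194). The rake on its pad is at (181,240). The blue (316,265) and (207,312), purple (365,261) and green (400,131) sticks are the look-alikes. Next I'll enlarge the rake and tray.

```bash
python3 - <<'E'
import cv2
a=cv2.imread("pics/top0.png")
cv2.imwrite("pics/t_rake.png",cv2.resize(a[200:280,145:225],None,fx=7,fy=7,interpolation=cv2.INTER_CUBIC))
cv2.imwrite("pics/t_tray.png",cv2.resize(a[145:237,240:392],None,fx=5.2,fy=5.2,interpolation=cv2.INTER_CUBIC))
E
```

```text
(no output)
```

View pics/t_rake.png

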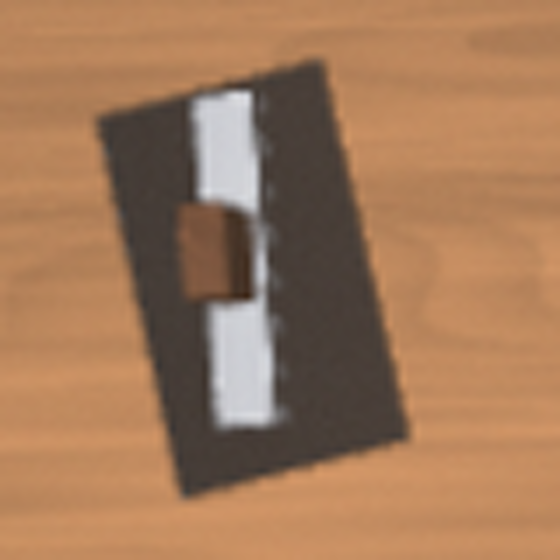

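View pics/t_tray.png

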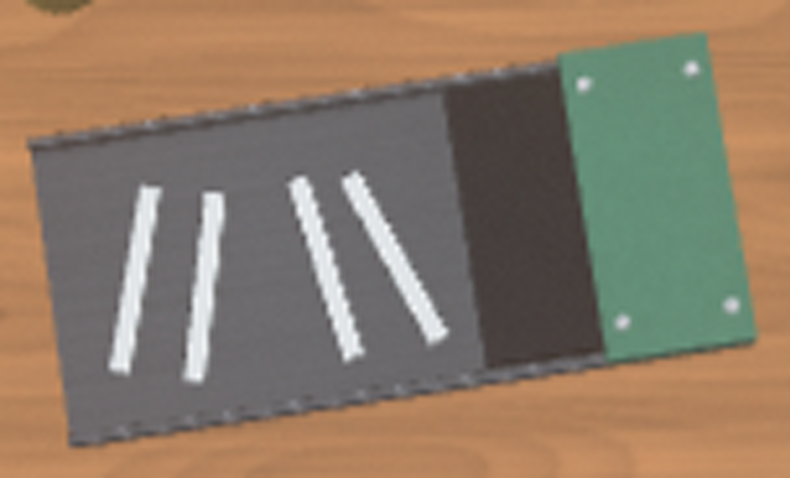

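```bash
cat > h.py <<'E'
import numpy as np, cv2
from station import *
from scipy.optimize import least_squares
from scipy.spatial.transform import Rotation as R
def K(n):
    c=calibration(n); return c["camera_matrix"],c["k1"],c["pose"]
def px2w(n,uv,z):
    k,k1,P=K(n); uv=np.atleast_2d(uv).astype(float); z=np.broadcast_to(z,len(uv))
    und=cv2.undistortPoints(uv[:,None],k,np.array([k1,0,0,0.])).reshape(-1,2)
    d=np.c_[und[:,0],-und[:,1],-np.ones(len(uv))]@P[:3,:3].T
    return P[:3,3]+d*((z-P[2,3])/d[:,2])[:,None]
def w2px(n,X):
    k,k1,P=K(n); q=(np.atleast_2d(X)-P[:3,3])@P[:3,:3]; q=q*[1,-1,-1]
    return cv2.projectPoints(q,np.zeros(3),np.zeros(3),k,np.array([k1,0,0,0.]))[0].reshape(-1,2)
def crop2px(p,off,s): return (np.array(p,float)+.5)/s-.5+off
def fit2(local,world):
    # rigid 2d
    l=np.array(local,float);w=np.array(world)[:,:2]
    f=lambda p:(np.c_[np.cos(p[2])*l[:,0]-np.sin(p[2])*l[:,1]+p[0],np.sin(p[2])*l[:,0]+np.cos(p[2])*l[:,1]+p[1]]-w).ravel()
    best=min((least_squares(f,[*w.mean(0),a]) for a in np.arange(-3,3.2,.7)),key=lambda r:r.cost)
    return best.x,best.fun.reshape(-1,2)
E
cat > m1.py <<'E'
from h import *
np.set_printoptions(precision=4,suppress=True)
o=np.array([145,200]);
pad=px2w("top",crop2px([(98,117),(322,60),(408,437),(183,496)],o,7),.003)
# image left = world +y ; up=+x. pad own y long side. corners in order
p,r=fit2([(-.05,.085),(.05,.085),(.05,-.085),(-.05,-.085)],pad);print("pad",p,abs(r).max())
hd=px2w("top",crop2px([(193,97),(251,90),(275,424),(215,428)],o,7),.029)
p,r=fit2([(-.012,.07),(.012,.07),(.012,-.07),(-.012,-.07)],hd);print("rake",p,r*1e3)
g=px2w("top",crop2px([(178,203),(228,203),(236,300),(188,300)],o,7),.075);print(g,g.mean(0))
o=np.array([240,145])
c=px2w("top",crop2px([(557,55),(707,33),(757,340),(605,362)],o,5.2),.034)
p,r=fit2([(.138,.091),(.225,.091),(.225,-.091),(.138,-.091)],c);print("tray",p,r*1e3)
e=px2w("top",crop2px([(32,146),(72,445)],o,5.2),.02)
p,r=fit2([(.138,.091),(.225,.091),(.225,-.091),(.138,-.091),(-.175,.091),(-.175,-.091)],np.r_[c,e]);print("tray",p,r*1e3)
T=p
def tl(w):
    d=w[:,:2]-T[:2];c,s=np.cos(T[2]),np.sin(T[2]);return np.c_[c*d[:,0]+s*d[:,1],-s*d[:,0]+c*d[:,1]]
print("stop",tl(px2w("top",crop2px([(444,92),(486,366)],o,5.2),.024)))
for b in [[(150,186),(120,373)],[(214,194),(194,381)],[(297,179),(353,358)],[(350,174),(440,340)]]:
    print(tl(px2w("top",crop2px(b,o,5.2),.016)).round(3).tolist())
ang=T[2]; print(R.from_rotvec(get_obs()["tcp_rot"]).as_matrix())
E
python3 m1.py
```

```text
pad [0.4405 0.3706 4.9441] 0.0014048144279038555
rake [0.4461 0.3718 4.7939] [[-0.4073 -0.3371]
 [-0.8444  0.1795]
 [ 1.1025  0.6129]
 [ 0.1492 -0.4553]]
[[0.4658 0.3822 0.075 ]
 [0.4653 0.3618 0.075 ]
 [0.4254 0.358  0.075 ]
 [0.4259 0.3775 0.075 ]] [0.4456 0.3699 0.075 ]
tray [ 0.5724 -0.0088 -1.4502] [[ 0.4975 -0.4702]
 [ 0.097   0.6002]
 [-0.3381  0.3889]
 [-0.2565 -0.5189]]
tray [ 0.5706 -0.0101 -1.4413] [[-0.1508 -0.8088]
 [ 0.2142  0.3579]
 [-0.0195 -1.4548]
 [-0.7035 -2.4588]
 [ 2.9533  2.9306]
 [-2.2937  1.4338]]
stop [[ 0.0695  0.0819]
 [ 0.0685 -0.0807]]
[[-0.108, 0.055], [-0.141, -0.051]]
[[-0.072, 0.044], [-0.099, -0.063]]
[[-0.023, 0.046], [-0.006, -0.063]]
[[0.008, 0.044], [0.045, -0.061]]
[[-0.949   0.3154 -0.0004]
 [ 0.3154  0.949  -0.0009]
 [ 0.0001 -0.001  -1.    ]]
```

```bash
cat >> m1.py <<'E'
import sys
a=cv2.imread("pics/top0.png"); s=5
big=cv2.resize(a[145:237,240:392],None,fx=s,fy=s,interpolation=cv2.INTER_CUBIC)
T=[float(v) for v in sys.argv[1:4]]
def draw(pts,col):
    pts=np.array(pts);c_,s_=np.cos(T[2]),np.sin(T[2])
    X=np.c_[c_*pts[:,0]-s_*pts[:,1]+T[0],s_*pts[:,0]+c_*pts[:,1]+T[1],pts[:,2]]
    q=(w2px("top",X)-[240,145]+.5)*s-.5
    cv2.polylines(big,[np.round(q).astype(np.int32)],True,col,1)
draw([(-.175,.085,.004),(.138,.085,.004),(.138,-.085,.004),(-.175,-.085,.004)],(0,255,255))
draw([(.138,.091,.034),(.225,.091,.034),(.225,-.091,.034),(.138,-.091,.034)],(0,0,255))
draw([(-.175,.091,.022),(.138,.091,.022),(.138,-.091,.022),(-.175,-.091,.022)],(255,255,0))
cv2.imwrite(sys.argv[4],big)
print(tl(px2w("top",crop2px([(444,92),(486,366)],o,5.2),.024)))
E
python3 m1.py .5724 -.0088 -1.4502 pics/ov1.png | tail -3
```

```text
[ 0.0001 -0.001  -1.    ]]
[[ 0.0698  0.0806]
 [ 0.0703 -0.082 ]]
```

View pics/ov1.png

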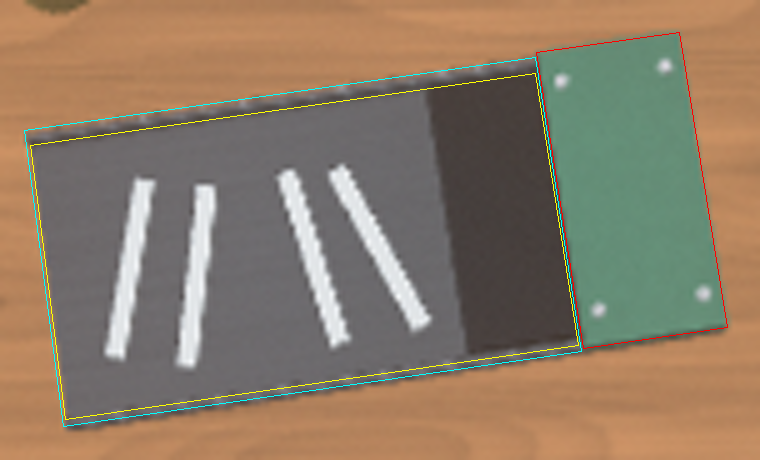

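{"api": "arm_command", "payload": {"targets": [[[0, 0, 0], [0, 0, -0.134], 1], [[0, 0, 0], [0, 0, -0.134], 1], [[0, 0, 0], [0, 0, -0.134], 1], [[-3.7, -2.46, 1.4], [0, 0, 0], 1], [[-3.7, -2.46, 1.4], [0, 0, 0], 1], [[-3.7, -2.46, 1.4], [0, 0, 0], 1], [[-3.7, -2.46, 1.4], [0, 0, 0], 1], [[-3.7, -2.46, 1.4], [0, 0, 0], 1], [[-3.7, -2.46, 1.4], [0, 0, 0], 1], [[-3.7, -2.46, 1.4], [0, 0, 0], 1]], "squeeze": 80}}

```text
time: 1.1
tcp_pos: [0.4469, 0.3701, 0.1325]
tcp_rot: [0.127, -3.139, 0.0]
force: [0.4, 1.1, -0.3]
width: 0.0855
```

```bash
cat >> h.py <<'E'
def go(x,y,z,yaw):
    "yaw: world angle of tool y. prints tool-frame remaining"
    o=get_obs(); M=R.from_rotvec(o["tcp_rot"]).as_matrix()
    t=np.array([x,y,z]); 
    Y=np.array([np.cos(yaw),np.sin(yaw),0]); Z=np.array([0,0,-1.]); G=np.c_[np.cross(Y,Z),Y,Z]
    np.set_printoptions(precision=4,suppress=True)
    print("t",o["time"],"pos",o["tcp_pos"],"F",o["force"],"w",o["width"],"j",o["joints"])
    print("turn tool rv",R.from_matrix(M.T@G).as_rotvec(),"| shift cm in tool now",M.T@(t-o["tcp_pos"])*100,"| in goal frame",G.T@(t-o["tcp_pos"])*100)
E
python3 - <<'E'
from h import *
go(.446,.371,.036,1.652)
cv2.imwrite("pics/top1.png",cv2.resize(grab_frame("top")[190:290,130:240],None,fx=5,fy=5,interpolation=cv2.INTER_CUBIC))
cv2.imwrite("pics/side1.png",cv2.resize(grab_frame("side")[30:170,200:360],None,fx=4.5,fy=4.2,interpolation=cv2.INTER_CUBIC))
E
```

```text
t 1.1 pos [0.4469 0.3701 0.1325] F [ 0.3554  1.0906 -0.2597] w 0.08548153765284454 j [ 0.6285  0.4626  1.5376  0.      1.1417 -1.0235]
turn tool rv [-0.0002 -0.0003 -0.    ] | shift cm in tool now [0.0788 0.1022 9.6502] | in goal frame [0.082  0.1004 9.6502]
```

View pics/side1.png

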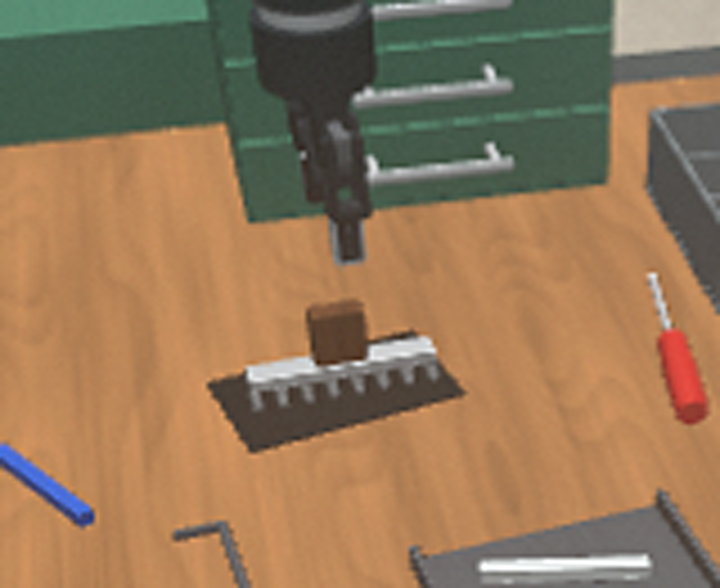

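The side view shows the gripper square above the rake grip at (338,330) in the crop. I'll lower it and close.

{"api": "arm_command", "payload": {"targets": [[[0.04, 0.05, 2.5], [0, 0, 0], 1], [[0.04, 0.05, 2.5], [0, 0, 0], 1], [[0, 0, 2], [0, 0, 0], 1], [[0, 0, 1.6], [0, 0, 0], 1], [[0, 0, 0.8], [0, 0, 0], 1], [[0, 0, 0], [0, 0, 0], 1]]}}

```text
time: 1.8
tcp_pos: [0.444, 0.3722, 0.0385]
tcp_rot: [0.128, -3.137, 0.002]
force: [-0.6, 0.3, 0.8]
width: 0.0855
```

{"api": "arm_command", "payload": {"targets": [[[0, 0, 0], [0, 0, 0], -1], [[0, 0, 0], [0, 0, 0], -1], [[0, 0, 0], [0, 0, 0], -1], [[0, 0, 0], [0, 0, 0], -1], [[0, 0, 0], [0, 0, 0], -1], [[0, 0, 0], [0, 0, 0], -1], [[0, 0, 0], [0, 0, 0], -1], [[0, 0, 0], [0, 0, 0], -1], [[0, 0, 0], [0, 0, 0], -1], [[0, 0, 0], [0, 0, 0], -1]]}}

```text
time: 2.8
tcp_pos: [0.4448, 0.3724, 0.0397]
tcp_rot: [-0.128, 3.138, 0.001]
force: [-2.0, -1.1, 4.7]
width: 0.0191
```

```bash
python3 - <<'E'
from h import *
go(.446,.371,.038,1.652); print(get_obs()["moment"])
cv2.imwrite("pics/side2.png",cv2.resize(grab_frame("side")[60:160,220:340],None,fx=6,fy=6,interpolation=cv2.INTER_CUBIC))
E
```

```text
t 2.8 pos [0.4448 0.3724 0.0397] F [-2.0306 -1.0805  4.6574] w 0.0190633463746247 j [ 0.6338  0.5878  1.5923  0.      0.9608 -1.0182]
turn tool rv [0.0004 0.0005 0.    ] | shift cm in tool now [-0.1058 -0.1476  0.175 ] | in goal frame [-0.1059 -0.1475  0.1749]
[-0.0695  0.2373 -0.0206]
```

View pics/side2.png

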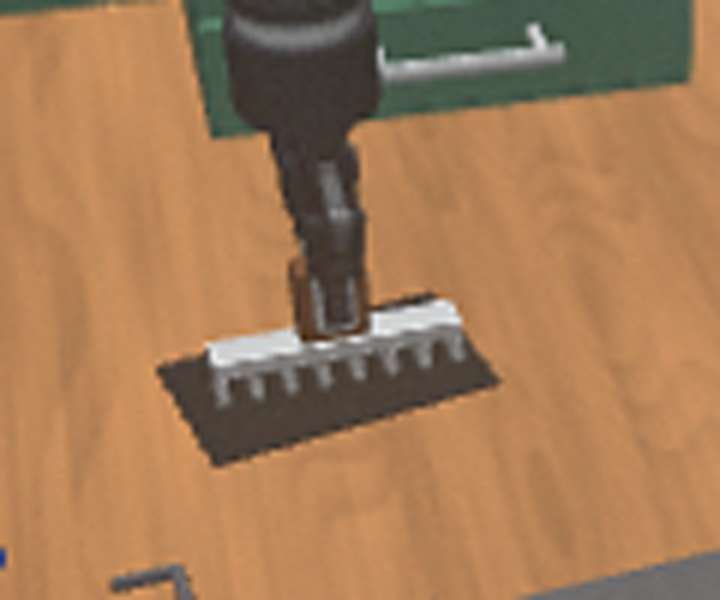

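{"api": "arm_command", "payload": {"targets": [[[0, 0, -0.5], [0, 0, 0], -1], [[0, 0, -1.5], [0, 0, 0], -1], [[0, 0, -2.5], [0, 0, 0], -1], [[0, 0, -1.5], [0, 0, -0.039], -1], [[0, 0, 0], [0, 0, 0], -1]]}}

```text
time: 3.35
tcp_pos: [0.4455, 0.3729, 0.1022]
tcp_rot: [-0.19, 3.132, 0.004]
force: [-0.2, -0.2, -3.0]
width: 0.0191
```

```bash
python3 - <<'E'
from h import *
go(.5477,.1614,.08,1.6914); print(get_obs()["moment"])
cv2.imwrite("pics/side3.png",cv2.resize(grab_frame("side")[30:160,200:340],None,fx=5,fy=4.5,interpolation=cv2.INTER_CUBIC))
E
```

```text
t 3.35 pos [0.4455 0.3729 0.1022] F [-0.1646 -0.1684 -2.9669] w 0.019099302487476752 j [ 0.6338  0.4993  1.5612 -0.      1.0768 -1.0579]
turn tool rv [0.002  0.0037 0.0003] | shift cm in tool now [ -7.584  -22.2297   2.204 ] | in goal frame [ -7.599  -22.2229   2.2215]
[ 0.0367 -0.0027  0.0047]
```

View pics/side3.png

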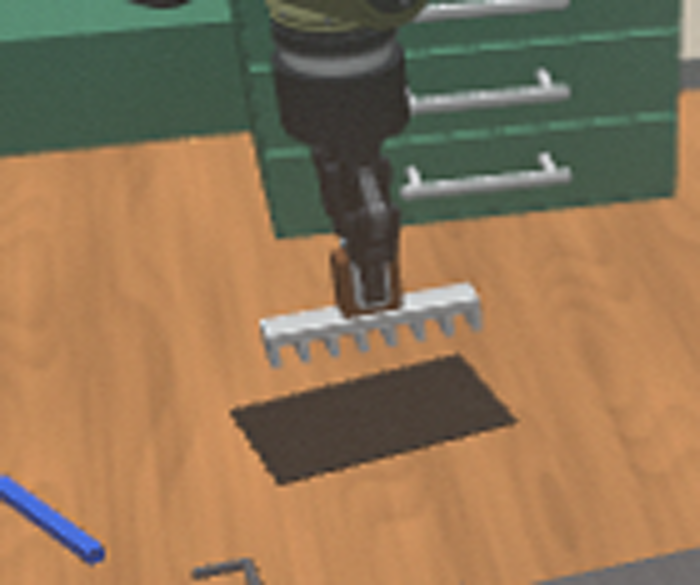

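{"api": "arm_command", "payload": {"targets": [[[-0.95, -2.78, 0], [0, 0, 0], -1], [[-0.95, -2.78, 0], [0, 0, 0], -1], [[-0.95, -2.78, 0], [0, 0, 0], -1], [[-0.95, -2.78, 0], [0, 0, 0], -1], [[-0.95, -2.78, 0], [0, 0, 0], -1], [[-0.95, -2.78, 0], [0, 0, 0], -1], [[-0.95, -2.78, 0.5], [0, 0, 0], -1], [[-0.95, -2.78, 1.3], [0, 0, 0], -1], [[0, 0, 1], [0, 0, 0], -1], [[0, 0, 0], [0, 0, 0], -1]]}}

```text
time: 4.4
tcp_pos: [0.5456, 0.16, 0.0691]
tcp_rot: [0.185, -3.132, 0.001]
force: [-0.7, -0.0, -2.8]
width: 0.0187
```

```bash
python3 - <<'E'
from h import *
go(.5477,.1614,.042,1.6914)
cv2.imwrite("pics/top4.png",cv2.resize(grab_frame("top")[145:237,230:350],None,fx=6.5,fy=6.5,interpolation=cv2.INTER_CUBIC))
cv2.imwrite("pics/side4.png",cv2.resize(grab_frame("side")[90:240,260:420],None,fx=5,fy=4,interpolation=cv2.INTER_CUBIC))
E
```

```text
t 4.4 pos [0.5456 0.16   0.0691] F [-0.6763 -0.0151 -2.8346] w 0.018705758544655473 j [ 0.2208  0.5249  1.6117  0.0001  1.009  -1.4683]
turn tool rv [-0.0003 -0.004  -0.0023] | shift cm in tool now [-0.232   0.1119  2.7058] | in goal frame [-0.2214  0.1106  2.7068]
```

View pics/top4.png

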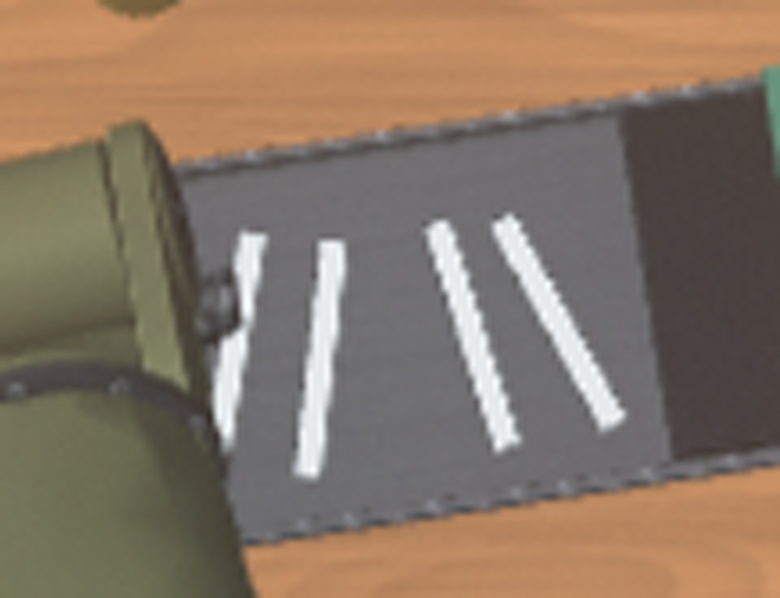

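View pics/side4.png

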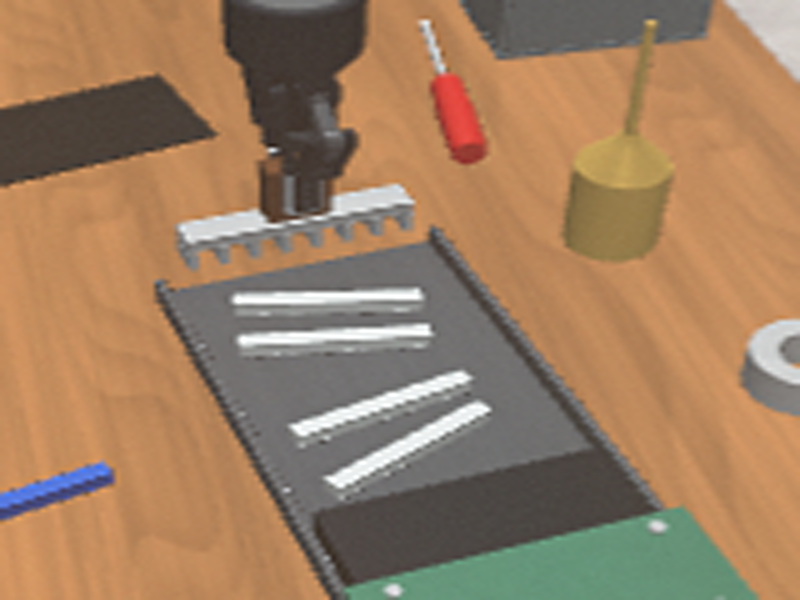

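```bash
cat >> h.py <<'E'
T=np.array([.5724,-.0088,-1.4502])
def tray(w):
    w=np.atleast_2d(w);d=w[:,:2]-T[:2];c,s=np.cos(T[2]),np.sin(T[2]);return np.c_[c*d[:,0]+s*d[:,1],-s*d[:,0]+c*d[:,1]]
E
python3 - <<'E'
from h import *
f=lambda p,z: tray(px2w("side",np.array(p,float)/[5,4]+[260,90]-.4,z))
print("rake teeth front ends",f([(194,268),(408,229)],.032))
print("head top front",f([(184,245),(413,205)],.058))
print("tray ends wall top",f([(160,288),(434,232)],.022))
print("bar1 ends top",f([(233,299),(422,294)],.016))
print("stop face top",f([(317,515),(587,452)],.024)); print(tray(get_obs()["tcp_pos"]))
E
```

```text
rake teeth front ends [[-0.16445256 -0.07169391]
 [-0.1632993   0.0627553 ]]
head top front [[-0.16117046 -0.07742938]
 [-0.15888723  0.06303803]]
tray ends wall top [[-0.1611963  -0.09403355]
 [-0.165799    0.08126549]]
bar1 ends top [[-0.14169842 -0.05569459]
 [-0.10919127  0.05049267]]
stop face top [[ 0.0729934  -0.08153754]
 [ 0.0710232   0.06970606]]
[[-0.17188248 -0.00549621]]
```

{"api": "arm_command", "payload": {"targets": [[[0, 0, 1.0], [0, 0, 0], -1], [[0, 0, 0.9], [0, 0, 0], -1], [[0, 0, 0.5], [0, 0, 0], -1], [[0, 0, 0.2], [0, 0, 0], -1], [[0, 0, 0], [0, 0, 0], -1]]}}

```text
time: 5.0
tcp_pos: [0.5466, 0.1606, 0.045]
tcp_rot: [0.189, -3.135, 0.0]
force: [0.2, 0.2, -2.1]
width: 0.0191
```

```bash
python3 - <<'E'
from h import *
go(.5477,.1614,.0422,1.6914);print(get_obs()["moment"], tray(get_obs()["tcp_pos"]))
cv2.imwrite("pics/side5.png",cv2.resize(grab_frame("side")[90:240,260:420],None,fx=5,fy=4,interpolation=cv2.INTER_CUBIC))
E
```

```text
t 5.0 pos [0.5466 0.1606 0.045 ] F [ 0.2071  0.229  -2.0516] w 0.019089867419182855 j [ 0.2215  0.5615  1.6211  0.      0.9595 -1.4695]
turn tool rv [-0.     -0.0005 -0.0003] | shift cm in tool now [-0.1142  0.0622  0.2753] | in goal frame [-0.1141  0.0622  0.2754]
[ 0.0499 -0.0077 -0.0774] [[-0.1713 -0.0052]]
```

View pics/side5.png

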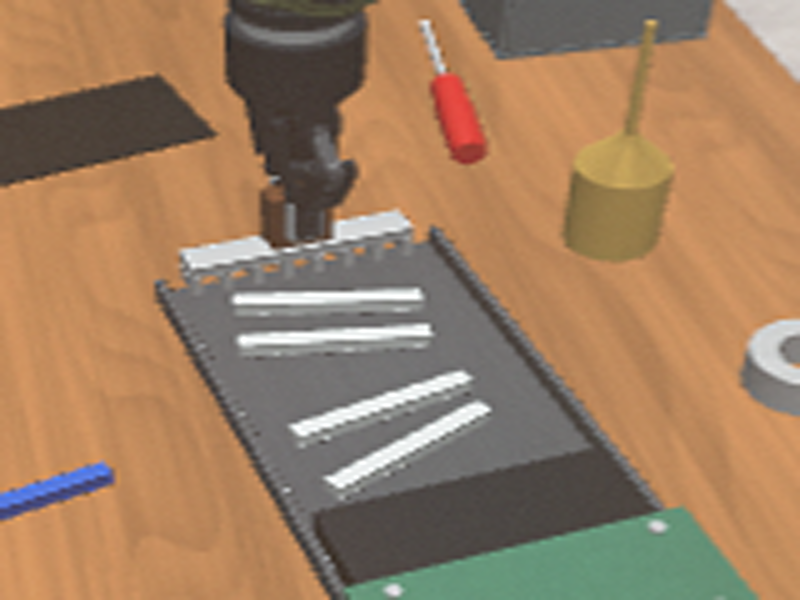

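{"api": "arm_command", "payload": {"targets": [[[0, -0.3, 0.1], [0, 0, 0], -1], [[0, -0.5, 0], [0, 0, 0], -1], [[0, -0.5, 0], [0, 0, 0], -1], [[0, -0.5, 0], [0, 0, 0], -1], [[0, -0.5, 0], [0, 0, 0], -1], [[0, -0.5, 0], [0, 0, 0], -1], [[0, -0.5, 0], [0, 0, 0], -1], [[0, -0.5, 0], [0, 0, 0], -1], [[0, -0.5, 0], [0, 0, 0], -1], [[0, -0.5, 0], [0, 0, 0], -1]]}}

```text
time: 6.05
tcp_pos: [0.5526, 0.1125, 0.0443]
tcp_rot: [0.189, -3.136, -0.0]
force: [-0.3, 0.3, -2.2]
width: 0.019
```

```bash
cat > look.py <<'E'
from h import *
import sys
go(.5477,.1614,.0422,1.6914);print(get_obs()["moment"], tray(get_obs()["tcp_pos"]))
cv2.imwrite(f"pics/side{sys.argv[1]}.png",cv2.resize(grab_frame("side")[100:280,280:430],None,fx=4.5,fy=3.3,interpolation=cv2.INTER_CUBIC))
E
python3 look.py 6
```

```text
t 6.05 pos [0.5526 0.1125 0.0443] F [-0.2768  0.2909 -2.232 ] w 0.01904169834930392 j [ 0.1359  0.5517  1.6393  0.      0.9506 -1.5551]
turn tool rv [ 0.     -0.     -0.0004] | shift cm in tool now [-0.1017  4.9115  0.2091] | in goal frame [-0.1036  4.9115  0.2089]
[0.1484 0.0542 0.0124] [[-0.1228 -0.0051]]
```

View pics/side6.png

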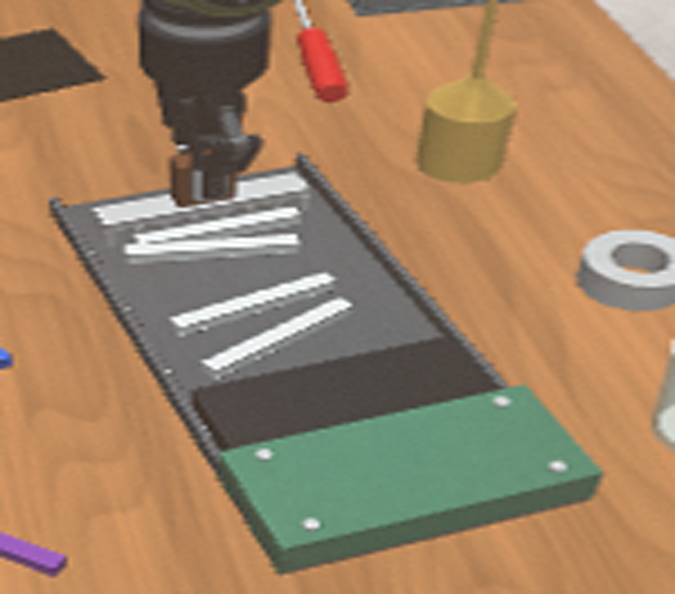

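{"api": "arm_command", "payload": {"targets": [[[0, -0.5, 0.1], [0, 0, 0], -1], [[0, -0.5, 0.05], [0, 0, 0], -1], [[0, -0.5, 0], [0, 0, 0], -1], [[0, -0.5, 0], [0, 0, 0], -1], [[0, -0.5, 0], [0, 0, 0], -1], [[0, -0.5, 0], [0, 0, 0], -1], [[0, -0.5, 0], [0, 0, 0], -1], [[0, -0.5, 0], [0, 0, 0], -1], [[0, -0.5, 0], [0, 0, 0], -1], [[0, -0.5, 0], [0, 0, 0], -1]]}}

```text
time: 7.1
tcp_pos: [0.5586, 0.0628, 0.0428]
tcp_rot: [-0.189, 3.136, -0.0]
force: [0.3, 0.5, -2.6]
width: 0.0191
```

{"api": "arm_command", "payload": {"targets": [[[0, -0.5, 0], [0, 0, 0], -1], [[0, -0.5, 0], [0, 0, 0], -1], [[0, -0.5, 0], [0, 0, 0], -1], [[0, -0.5, 0], [0, 0, 0], -1], [[0, -0.5, 0], [0, 0, 0], -1], [[0, -0.5, 0], [0, 0, 0], -1], [[0, -0.5, 0], [0, 0, 0], -1], [[0, -0.5, 0], [0, 0, 0], -1], [[0, -0.5, 0], [0, 0, 0], -1], [[0, -0.5, 0], [0, 0, 0], -1]]}}

```text
time: 8.1
tcp_pos: [0.5646, 0.0132, 0.0428]
tcp_rot: [-0.189, 3.136, 0.0]
force: [-0.2, 1.1, -1.9]
width: 0.0193
```

```bash
python3 look.py 7
```

```text
t 8.1 pos [0.5646 0.0132 0.0428] F [-0.2303  1.057  -1.945 ] w 0.019295291184704924 j [-0.0415  0.5555  1.6374  0.      0.9487 -1.7325]
turn tool rv [ 0.      0.0001 -0.0004] | shift cm in tool now [-0.0997 14.9143  0.0604] | in goal frame [-0.1057 14.9142  0.0604]
[ 0.1718 -0.0541  0.0124] [[-0.0228 -0.0051]]
```

View pics/side7.png

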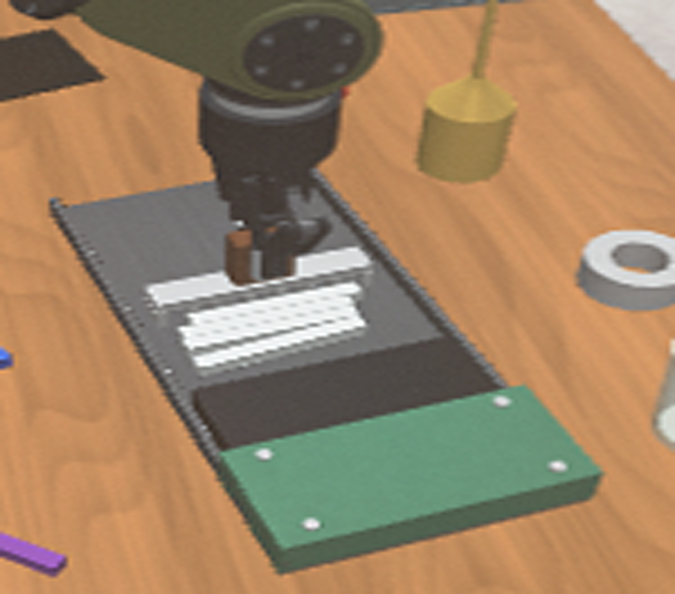

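{"api": "arm_command", "payload": {"targets": [[[0, -0.5, 0], [0, 0, 0], -1], [[0, -0.5, 0], [0, 0, 0], -1], [[0, -0.5, 0], [0, 0, 0], -1], [[0, -0.4, 0], [0, 0, 0], -1], [[0, -0.3, 0], [0, 0, 0], -1], [[0, -0.2, 0], [0, 0, 0], -1], [[0, -0.2, 0], [0, 0, 0], -1], [[0, -0.2, 0], [0, 0, 0], -1]]}}

```text
time: 8.95
tcp_pos: [0.5679, -0.0143, 0.0428]
tcp_rot: [0.189, -3.136, -0.0]
force: [-0.1, 1.5, -2.5]
width: 0.0189
```

```bash
python3 look.py 8
```

```text
t 8.95 pos [ 0.5679 -0.0143  0.0428] F [-0.0706  1.5006 -2.5318] w 0.01892723597810297 j [-0.0896  0.5616  1.6273 -0.      0.9527 -1.7806]
turn tool rv [ 0.     -0.     -0.0003] | shift cm in tool now [-0.1028 17.6806  0.0586] | in goal frame [-0.1085 17.6805  0.0585]
[ 0.2244 -0.0018  0.0342] [[ 0.0049 -0.0051]]
```

View pics/side8.png

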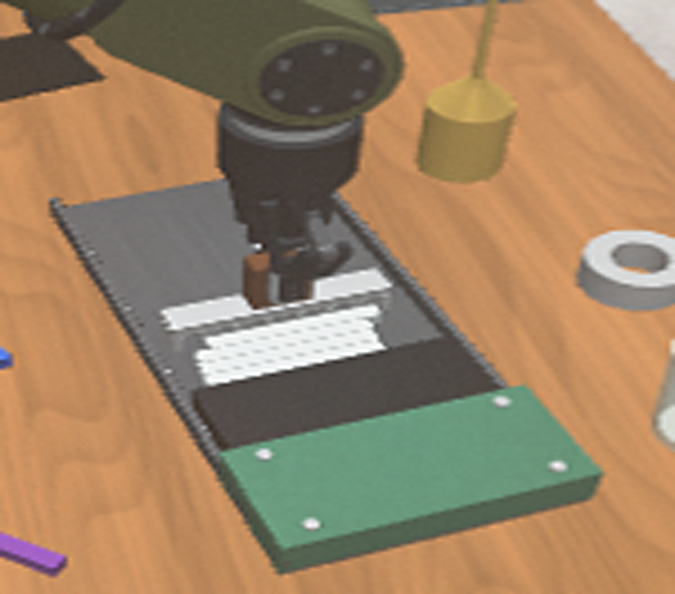

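{"api": "arm_command", "payload": {"targets": [[[0, -0.2, 0], [0, 0, 0], -1], [[0, -0.2, 0], [0, 0, 0], -1], [[0, -0.1, 0], [0, 0, 0], -1], [[0, -0.1, 0], [0, 0, 0], -1], [[0, -0.1, 0], [0, 0, 0], -1]]}}

```text
time: 9.5
tcp_pos: [0.5687, -0.0211, 0.0428]
tcp_rot: [0.189, -3.136, -0.0]
force: [0.4, 2.1, -2.3]
width: 0.0192
```

{"api": "arm_command", "payload": {"targets": [[[0, -0.1, 0], [0, 0, 0], -1], [[0, -0.1, 0], [0, 0, 0], -1], [[0, -0.1, 0], [0, 0, 0], -1]]}}

```text
time: 9.8
tcp_pos: [0.5691, -0.0241, 0.0428]
tcp_rot: [0.189, -3.136, -0.0]
force: [0.1, 2.7, -1.5]
width: 0.0189
```

{"api": "arm_command", "payload": {"targets": [[[0, -0.1, 0], [0, 0, 0], -1], [[0, -0.1, 0], [0, 0, 0], -1], [[0, -0.1, 0], [0, 0, 0], -1]]}}

```text
time: 10.1
tcp_pos: [0.5694, -0.0271, 0.0428]
tcp_rot: [0.189, -3.136, -0.0]
force: [-0.5, 2.4, -2.7]
width: 0.0187
```

{"api": "arm_command", "payload": {"targets": [[[0, -0.1, 0], [0, 0, 0], -1], [[0, -0.1, 0], [0, 0, 0], -1], [[0, -0.1, 0], [0, 0, 0], -1]]}}

```text
time: 10.4
tcp_pos: [0.5698, -0.03, 0.0428]
tcp_rot: [0.189, -3.136, -0.0]
force: [-1.8, 8.1, 0.4]
width: 0.019
```

Force jumped to 8 N; I'll hold and look.

{"api": "arm_command", "payload": {"targets": [[[0, 0, 0], [0, 0, 0], -1]]}}

```text
time: 10.5
tcp_pos: [0.5698, -0.0299, 0.0428]
tcp_rot: [0.189, -3.136, -0.001]
force: [-0.8, 4.1, -1.4]
width: 0.019
```

```bash
python3 - <<'E'
from h import *
go(.5477,.1614,.0422,1.6914);print(get_obs()["moment"], tray(get_obs()["tcp_pos"]))
cv2.imwrite(f"pics/side9.png",cv2.resize(grab_frame("side")[160:280,290:420],None,fx=6,fy=5,interpolation=cv2.INTER_CUBIC))
E
```

```text
t 10.5 pos [ 0.5698 -0.0299  0.0428] F [-0.7556  4.1009 -1.3653] w 0.018969879077745288 j [-0.1169  0.5661  1.6197  0.0005  0.9559 -1.808 ]
turn tool rv [ 0.0004 -0.0001 -0.0005] | shift cm in tool now [-0.103  19.2601  0.0683] | in goal frame [-0.1125 19.2601  0.0602]
[0.8066 0.144  0.0013] [[ 0.0207 -0.0052]]
```

View pics/side9.png

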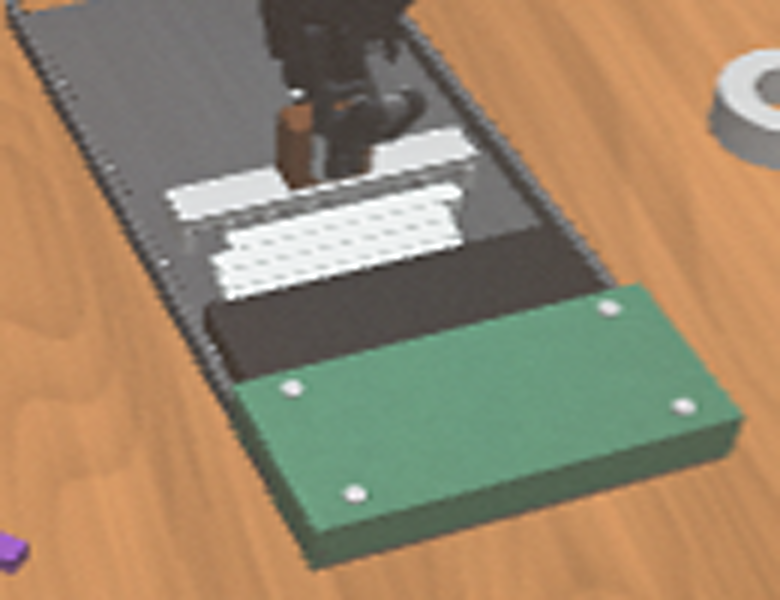

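```bash
python3 - <<'E'
from h import *
f=lambda p,z: tray(px2w("side",(np.array(p,float)+.5)/[6,5]+[290,160]-.5,z))
print("stop face top",f([(210,307),(537,227)],.024),"rake front",f([(180,221),(478,150)],.031))
E
```

```text
stop face top [[ 0.08238627 -0.08074109]
 [ 0.08046349  0.07115084]] rake front [[ 0.0297676  -0.07521487]
 [ 0.02702081  0.06709424]]
```

{"api": "arm_command", "payload": {"targets": [[[0, -0.05, 0], [0, 0, 0], -1]]}}

```text
time: 10.65
tcp_pos: [0.5698, -0.0301, 0.0428]
tcp_rot: [0.189, -3.136, -0.001]
force: [-2.5, 9.6, -0.1]
width: 0.0192
```

{"api": "arm_command", "payload": {"targets": [[[0, -0.05, 0], [0, 0, 0], -1]]}}

```text
time: 10.75
tcp_pos: [0.5697, -0.0302, 0.0428]
tcp_rot: [0.189, -3.135, -0.002]
force: [-2.6, 11.6, 1.9]
width: 0.0189
```

{"api": "arm_command", "payload": {"targets": [[[0, -0.05, 0], [0, 0, 0], -1]]}}

```text
time: 10.85
tcp_pos: [0.5697, -0.0303, 0.0429]
tcp_rot: [0.189, -3.135, -0.003]
force: [-3.5, 14.7, 2.1]
width: 0.0191
```

{"api": "arm_command", "payload": {"targets": [[[0, 0.02, 0], [0, 0, 0], -1], [[0, 0, 0], [0, 0, 0], -1]]}}

```text
time: 11.05
tcp_pos: [0.5697, -0.0302, 0.0428]
tcp_rot: [0.189, -3.135, -0.003]
force: [-3.7, 11.1, 1.2]
width: 0.0193
```

{"api": "arm_command", "payload": {"targets": [[[0, 0, 0], [0, 0, 0], -1]]}}

```text
time: 11.15
tcp_pos: [0.5697, -0.0303, 0.0428]
tcp_rot: [0.189, -3.135, -0.002]
force: [-3.5, 11.4, 1.4]
width: 0.0189
```

{"api": "arm_command", "payload": {"targets": [[[0, 0, 0], [0, 0, 0], -1]]}}

```text
time: 11.25
tcp_pos: [0.5697, -0.0302, 0.0428]
tcp_rot: [0.189, -3.135, -0.003]
force: [-3.0, 11.9, 1.8]
width: 0.0188
```

{"api": "arm_command", "payload": {"targets": [[[0, -0.01, 0], [0, 0, 0], -1], [[0, 0, 0], [0, 0, 0], -1], [[0, 0, 0], [0, 0, 0], -1]]}}

```text
time: 11.55
tcp_pos: [0.5697, -0.0302, 0.0428]
tcp_rot: [0.189, -3.135, -0.003]
force: [-3.3, 12.1, 1.2]
width: 0.0189
```

{"api": "arm_command", "payload": {"targets": [[[0, 0, 0], [0, 0, 0], -1], [[0, 0, 0], [0, 0, 0], -1]]}}

```text
time: 11.75
tcp_pos: [0.5697, -0.0302, 0.0428]
tcp_rot: [0.189, -3.135, -0.003]
force: [-3.1, 12.4, 1.8]
width: 0.019
```

{"api": "arm_command", "payload": {"targets": [[[0, 0, 0], [0, 0, 0], -1], [[0, 0, 0], [0, 0, 0], -1]]}}

```text
time: 11.95
tcp_pos: [0.5697, -0.0303, 0.0428]
tcp_rot: [0.189, -3.135, -0.003]
force: [-4.5, 12.3, 2.6]
width: 0.0196
```

```bash
python3 - <<'E'
from h import *
go(.5477,.1614,.0422,1.6914);print(get_obs()["moment"], tray(get_obs()["tcp_pos"]))
cv2.imwrite(f"pics/side10.png",cv2.resize(grab_frame("side")[160:280,290:420],None,fx=6,fy=5,interpolation=cv2.INTER_CUBIC))
cv2.imwrite("pics/top10.png",cv2.resize(grab_frame("top")[145:237,240:392],None,fx=5.2,fy=5.2,interpolation=cv2.INTER_CUBIC))
E
```

```text
t 11.95 pos [ 0.5697 -0.0303  0.0428] F [-4.5265 12.2564  2.5822] w 0.01955095136312673 j [-0.118   0.5663  1.6194  0.002   0.9569 -1.8103]
turn tool rv [ 0.0018 -0.0005 -0.0002] | shift cm in tool now [-0.1179 19.291   0.098 ] | in goal frame [-0.1217 19.2911  0.0629]
[ 2.4577  0.4976 -0.0412] [[ 0.021  -0.0053]]
```

View pics/side10.png

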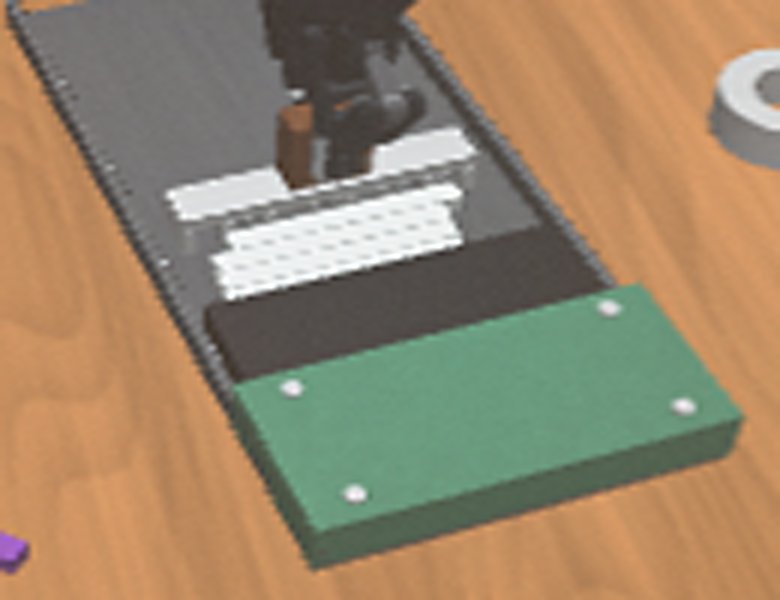

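View pics/top10.png

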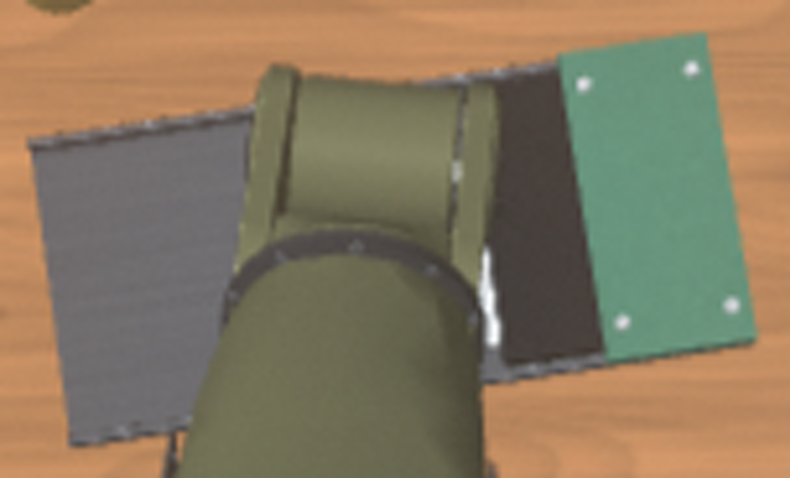

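The stop moved about 10 mm and then ran solid: 1.5 mm of command gave only 0.4 mm of motion. About 12 N held for over 0.9 s. Next I'll back off and lift.

{"api": "arm_command", "payload": {"targets": [[[0, 0.05, 0], [0, 0, 0], -1], [[0, 0.05, 0], [0, 0, 0], -1], [[0, 0.1, 0], [0, 0, 0], -1], [[0, 0.3, 0], [0, 0, 0], -1], [[0, 0.6, 0], [0, 0, 0], -1], [[0, 1.0, 0], [0, 0, 0], -1], [[0, 1.0, -0.3], [0, 0, 0], -1], [[0, 0.5, -1.5], [0, 0, 0], -1], [[0, 0, -2.5], [0, 0, 0], -1], [[0, 0, -1.7], [0, 0, 0], -1]]}}

```text
time: 13.05
tcp_pos: [0.5661, 0.0049, 0.1055]
tcp_rot: [-0.19, 3.134, -0.0]
force: [-1.1, -1.1, -2.6]
width: 0.0195
```

```bash
python3 - <<'E'
from h import *
go(.4448,.3724,.1022,1.652)
cv2.imwrite(f"pics/side11.png",cv2.resize(grab_frame("side")[100:280,260:430],None,fx=4.6,fy=3.3,interpolation=cv2.INTER_CUBIC))
E
```

```text
t 13.05 pos [0.5661 0.0049 0.1055] F [-1.1389 -1.1267 -2.6169] w 0.019484020942114776 j [-0.056   0.4668  1.6022 -0.0001  1.0705 -1.7478]
turn tool rv [-0.0004  0.0021  0.0398] | shift cm in tool now [ 7.6096 37.9454  0.2941] | in goal frame [ 9.1129 37.6124  0.3264]
```

View pics/side11.png

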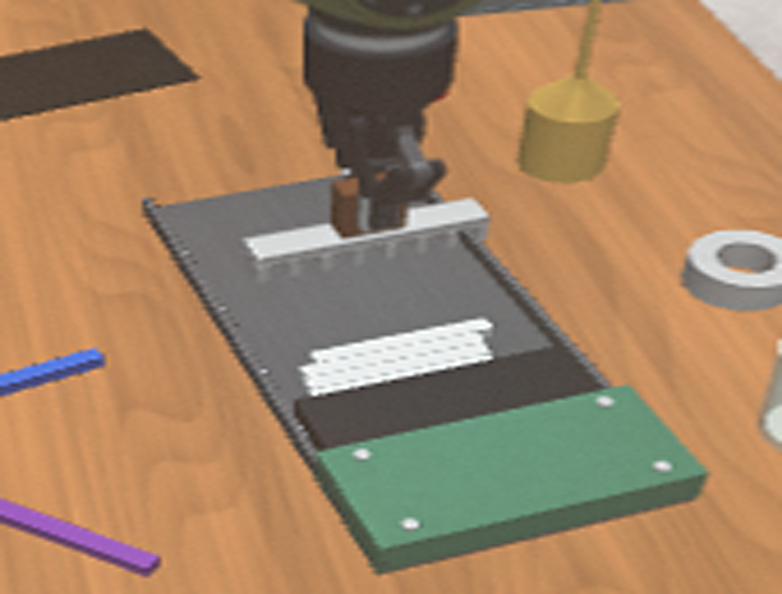

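{"api": "arm_command", "payload": {"targets": [[[0, 0, 0], [0, 0, -0.112], -1], [[0.3, 3, 0], [0, 0, 0], -1], [[0.44, 4.43, 0], [0, 0, 0], -1], [[0.44, 4.43, 0], [0, 0, 0], -1], [[0.44, 4.43, 0], [0, 0, 0], -1], [[0.44, 4.43, 0], [0, 0, 0], -1], [[0.44, 4.43, 0], [0, 0, 0], -1], [[0.44, 4.43, 0], [0, 0, 0], -1], [[0.44, 4.43, 0], [0, 0, 0], -1], [[0.42, 4.51, 0], [0, 0, 0], -1]]}}

```text
time: 14.1
tcp_pos: [0.439, 0.3723, 0.1034]
tcp_rot: [-0.364, 3.12, 0.0]
force: [0.7, -0.6, -1.5]
width: 0.0188
```

{"api": "arm_command", "payload": {"targets": [[[0, 0, 1.5], [0, 0, 0], -1], [[0, 0, 1.5], [0, 0, 0], -1], [[0, 0, 0.5], [0, 0, 0], -1], [[0, 0, 0], [0, 0, 0], -1]]}}

```text
time: 14.5
tcp_pos: [0.4401, 0.3692, 0.0668]
tcp_rot: [0.362, -3.119, 0.002]
force: [-0.0, 0.3, -3.2]
width: 0.0196
```

```bash
python3 - <<'E'
from h import *
go(.4405,.371,.041,1.803)
cv2.imwrite("pics/side12.png",cv2.resize(grab_frame("side")[60:160,220:340],None,fx=6,fy=6,interpolation=cv2.INTER_CUBIC))
E
```

```text
t 14.5 pos [0.4401 0.3692 0.0668] F [-0.0386  0.2652 -3.2159] w 0.019629826166710856 j [ 0.6343  0.5382  1.5966 -0.0001  1.0088 -1.1673]
turn tool rv [-0.0009 -0.0018 -0.0014] | shift cm in tool now [-0.0855  0.1689  2.5824] | in goal frame [-0.0811  0.1665  2.5827]
```

View pics/side12.png

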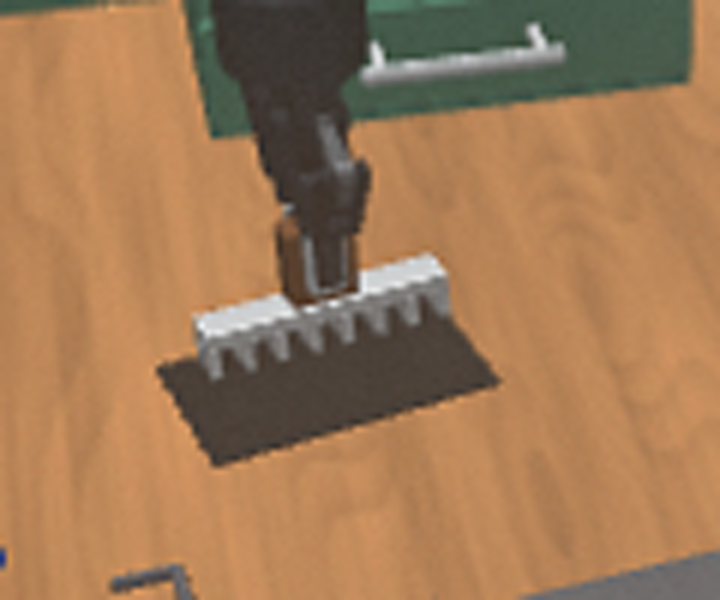

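{"api": "arm_command", "payload": {"targets": [[[0, 0, 1.0], [0, 0, 0], -1], [[0, 0, 0.8], [0, 0, 0], -1], [[0, 0, 0.3], [0, 0, 0], -1], [[0, 0, 0.2], [0, 0, 0], -1], [[0, 0, 0], [0, 0, 0], -1], [[0, 0, 0], [0, 0, 0], -1]]}}

```text
time: 15.15
tcp_pos: [0.4401, 0.3705, 0.045]
tcp_rot: [-0.364, 3.12, 0.0]
force: [0.3, -0.1, -2.1]
width: 0.0191
```

```bash
python3 - <<'E'
from h import *
go(.4405,.371,.0397,1.803);print(get_obs()["moment"])
cv2.imwrite("pics/side13.png",cv2.resize(grab_frame("side")[60:160,220:340],None,fx=6,fy=6,interpolation=cv2.INTER_CUBIC))
E
```

```text
t 15.15 pos [0.4401 0.3705 0.045 ] F [ 0.2596 -0.1279 -2.148 ] w 0.019123609877857228 j [ 0.6361  0.5712  1.6049 -0.      0.9651 -1.167 ]
turn tool rv [0.0001 0.0003 0.    ] | shift cm in tool now [-0.0464  0.0382  0.5304] | in goal frame [-0.0466  0.0383  0.5303]
[ 0.0105  0.0012 -0.0204]
```

View pics/side13.png

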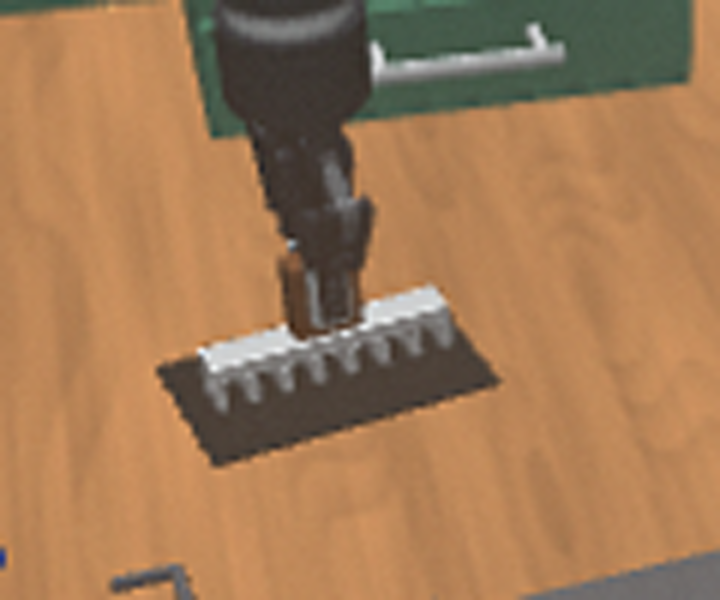

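{"api": "arm_command", "payload": {"targets": [[[0, 0, 0.15], [0, 0, 0], -1], [[0, 0, 0.15], [0, 0, 0], -1], [[0, 0, 0.1], [0, 0, 0], -1], [[0, 0, 0], [0, 0, 0], -1]]}}

```text
time: 15.6
tcp_pos: [0.44, 0.3704, 0.0406]
tcp_rot: [0.364, -3.12, 0.0]
force: [-0.2, -0.5, -2.5]
width: 0.0193
```

{"api": "arm_command", "payload": {"targets": [[[0, 0, 0.1], [0, 0, 0], -1], [[0, 0, 0], [0, 0, 0], -1]]}}

```text
time: 15.8
tcp_pos: [0.4401, 0.3704, 0.0398]
tcp_rot: [-0.364, 3.12, 0.0]
force: [0.8, -0.6, -1.9]
width: 0.0188
```

{"api": "arm_command", "payload": {"targets": [[[0, 0, 0.05], [0, 0, 0], -1], [[0, 0, 0], [0, 0, 0], -1]]}}

```text
time: 16.0
tcp_pos: [0.4401, 0.3705, 0.0398]
tcp_rot: [-0.364, 3.12, 0.0]
force: [-3.9, -2.5, 5.4]
width: 0.0192
```

{"api": "arm_command", "payload": {"targets": [[[0, 0, -0.03], [0, 0, 0], -1], [[0, 0, 0], [0, 0, 0], 0], [[0, 0, 0], [0, 0, 0], 1], [[0, 0, 0], [0, 0, 0], 1], [[0, 0, 0], [0, 0, 0], 1], [[0, 0, 0], [0, 0, 0], 1], [[0, 0, 0], [0, 0, 0], 1], [[0, 0, 0], [0, 0, 0], 1], [[0, 0, 0], [0, 0, 0], 1], [[0, 0, 0], [0, 0, 0], 1]]}}

```text
time: 17.0
tcp_pos: [0.44, 0.3704, 0.0396]
tcp_rot: [0.364, -3.12, -0.0]
force: [-0.5, 1.3, -0.7]
width: 0.0855
```

{"api": "arm_command", "payload": {"targets": [[[0, 0, -1], [0, 0, 0], 1], [[0, 0, -2], [0, 0, 0], 1], [[0, 0, -3], [0, 0, 0], 1], [[0, 0, -4], [0, 0, 0], 1], [[0, 0, -3], [0, 0, 0], 1], [[0, 4, -2], [0, 0, 0], 1], [[0, 4, 0], [0, 0, 0], 1], [[0, 4, 0], [0, 0, 0], 1], [[2, 4, 0], [0, 0, 0], 1], [[3, 3, 0], [0, 0, 0], 1]]}}

```text
time: 18.0
tcp_pos: [0.3468, 0.5454, 0.1899]
tcp_rot: [-0.363, 3.12, 0.001]
force: [-0.0, 1.2, -0.4]
width: 0.0853
```

{"api": "arm_command", "payload": {"targets": [[[4, 2, 0], [0, 0, 0], 1], [[4, 2, 0], [0, 0, 0], 1], [[4, 2, 0], [0, 0, 0], 1], [[0, 0, 0], [0, 0, 0], 1]]}}

```text
time: 18.4
tcp_pos: [0.2124, 0.5757, 0.1907]
tcp_rot: [0.371, -3.119, -0.001]
force: [0.9, -0.4, 0.1]
width: 0.0853
```

```bash
python3 - <<'E'
from h import *
go(.44,.37,.2,1.803)
t=grab_frame("top");s=grab_frame("side")
cv2.imwrite("pics/top14.png",t);cv2.imwrite("pics/side14.png",s)
c=np.hstack([cv2.resize(t[200:280,145:225],(380,380),interpolation=cv2.INTER_CUBIC),cv2.resize(t[150:230,280:360],(380,380),interpolation=cv2.INTER_CUBIC)])
cv2.imwrite("pics/crop14.png",c)
E
```

```text
t 18.4 pos [0.2124 0.5757 0.1907] F [ 0.8894 -0.4451  0.074 ] w 0.08529568604032065 j [ 1.1573  0.4741  1.3771  0.0007  1.2898 -0.6506]
turn tool rv [ 0.0009 -0.0002  0.0047] | shift cm in tool now [-17.2944 -25.3348  -0.9602] | in goal frame [-17.4145 -25.2534  -0.9336]
```

View pics/crop14.png

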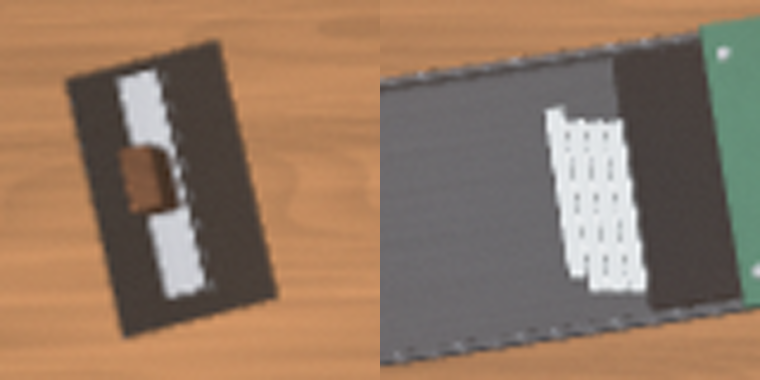

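View pics/side14.png

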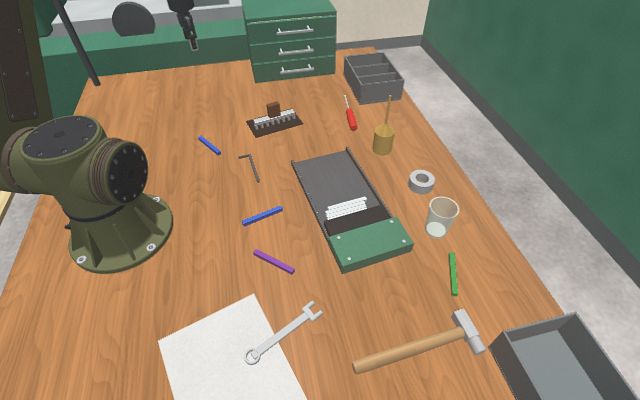

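View pics/top14.png

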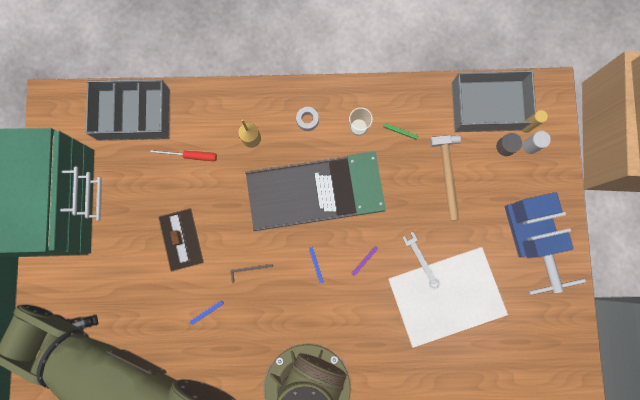

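```bash
python3 - <<'E'
from h import *
f=lambda p,z: tray(px2w("top",(np.array(p,float)-[380,0]+.5)/4.75-.5+[280,150],z))
print("stop",f([(613,62),(648,306)],.024)); print("row back",f([(546,110),(570,275)],.016)); print("row front",f([(622,120),(646,290)],.016))
E
```

```text
stop [[ 0.08066396  0.07781514]
 [ 0.07949743 -0.08046549]]
row back [[ 0.03403651  0.05474675]
 [ 0.03386851 -0.05284163]]
row front [[ 0.08119948  0.04128392]
 [ 0.08013675 -0.0692855 ]]
```

```bash
python3 -c "
from station import *
print(close_job())"
```

```text
the job is handed in; nothing more can be done
None
```

I combed the four bars into one tight, parallel row against the stop and put the rake back upright on its pad. I then handed the job in at about 18.5 s; no verdict is given.

- **Push:** The stop slid about 10 mm and then ran solid. That is the low end of its possible travel. The sign of the buffer was that 1.5 mm of commanded push moved the tool only 0.4 mm.
- **Force:** I held the squeeze for about 0.9 s at 11–13 N along the lane. The highest reading at the wrist was about 15 N, for one step before the hold. These are wrist readings, so the force on the stop itself should be about 1 N lower because of bar friction. I read the force only at the end of each move, so a brief peak between readings would not show.
- **Row:** The final picture puts the row at tray x = 34 to 81 mm, which matches four bars touching, with the stop face at 80 mm. The bars are offset end to end by up to about 15 mm.
- **Rake:** It stands near the middle of the pad with its head along the long side. I turned it about 0.15 rad from how it first lay so that it lines up with the pad.
- **Other items:** In the final pictures the other tools and the coloured look-alikes are where they started. The two cameras disagreed by a few millimetres on the tray, and no check failed.

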